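# Set the order screen for the next customer

## Robot

A 6-joint arm with a two-finger parallel gripper is mounted at the origin on the work surface. World frame = base frame: x ahead of the robot, y to its left, z up, the work surface at z = 0. Lengths are in m, angles in degrees, forces in N, time in s.
With the tool pointing down it reaches from about 0.3 to 0.75 m from the base axis. Payload 8.5 kg.
Tool frame: the origin (TCP) lies at the very end of the fingers, on their centre line; the grasp point (between the pads) lies 19 mm behind it (env.hold_point_z is the distance from the TCP to the grasp point, in m); z points along the fingers, y is the line along which they close (so a half turn about z gives the same grasp; the last joint's range is limited). The gripper opens to 85 mm and grips with 20 to 120 N. Pads are 22 mm wide; open, the fingers measure 114 mm over their backs; the gripper's body (76 mm by 85 mm) begins 54 mm behind the grasp point. The pads swing forward as they close: fully open they stand 13 mm farther back than shut.
Start: joints at [-78.799, 21.807, 74.336, -0, 83.858, -12.336], TCP at [0.22, -0.504, 0.231] pointing down, gripper open.
Joint ranges: [-178.18, 178.18], [-50.72, 133.34], [12.68, 142.11], [-81.47, 261.47], [9.98, 163.14], [-165.26, 165.26]. Speed limits (degrees/s): [136.94, 136.94, 180, 180, 180, 180].

## Interface

Orientations are given as a 3x3 rotation matrix whose columns are the frame's x, y, z axes.
In Python, from rig import env, optics gives the robot as it stands.
- The arm moves only by the shell command python3 -m jog 'ROWS' [OPENING] [FORCE]. ROWS is JSON, a list of rows, each an object with "linear": the shift along the tool's x, y, z in units of 40 mm (1.0 is 40 mm), a list of three; "roll": the turn about the tool's z in units of 5 degrees (1.0 is 5 degrees). A call has 1 to 12 rows; each row shifts and turns the commanded pose from where the row before left it, along the tool's axes as they then stand; what a row does not reach is not made up. A row lasts 1/12 s, in which the tool goes at most 41.7 mm and 7.16 degrees, less where a joint would pass 70% of its speed; a pose out of reach is approached as far as the arm can. A call is refused whole if a number of a shift passes 1 or a number of a turn 1, either way. A call with a gripper value outside its range is refused whole. OPENING is the opening, from -1 (shut) to 1 (fully open), set as the call begins (- or left out, the last holds). The fingers move at their own pace and stop on an object; FORCE is the grip in N (left out, the last holds). Time passes only in rows, so rows that do not move let the fingers close. It gives the time, the measured TCP pose, the force, the opening and the grip force at its end, in the units of the state.
- env.observe(): the state, without advancing time (a new reading comes with each control period).
- optics.get_image(name): name is "scene" or "side" or "wrist"; returns the picture (420x560x3 uint8, red, green, blue); there is no depth.
- optics.calibration(name): a dict with "fov_y" (degrees; the focal length in pixels is half the picture's height over the tangent of half this angle, whatever the lens; pixels are square), "cx", "cy" (the principal point, pixels), "T" (4x4, takes a point from camera to world coordinates). Camera axes: x right, y down, z forward; pixel columns grow to the right and rows downward; lengths in m; the calibration is good to about 2 mm. A picture is of the moment at which its call begins: read the wrist's pose just before it. calibration takes no time and is no camera call; for the wrist camera it gives the pose at the moment of the call.
- env.close_job(): hands the job in; it is judged then, once.
The state is a dict: "time_s": time; "q": joint angles; "qvel": joint speeds; "joint_efforts": joint torques, N m; "position": TCP position; "tool_rot": TCP orientation; "ft_force": force on the tool from outside, world axes, zero at the start; "wrist_torque": the same for the moment, N m; "grip_width": finger opening in m; "gripper_force": force on a finger pad.
Only numpy, scipy, OpenCV 4.12 (cv2) and the standard library are available. Lean on these libraries where they do the work, as an engineer would, in place of code of your own. Each camera call takes 0.05 s, during which the arm holds its last target. There are 200 camera calls.

## Task

On the chocolate shop's counter the wide order screen has been left almost upright and turned aside. Turn it on its stand so that it faces squarely across the counter, straight away from the arm towards the customers, and lean it back to 40 degrees from upright. Leave the small payment terminal next to it as it stands, and let go of the screen when it is set.

Things in the scene. Friction and masses are not known exactly. Their poses are not given: they have to be found in the camera images.
- screen_bar (a point): Middle of the round steel grab bar on top of the wide order screen, a black tablet 225 x 140 x 10 mm with picture tiles. Bar 12 thick, 110 long, held at its ends, open 39 mm below it down to the tablet. Tablet's centre plane is 18 in front of the bar. At upright the bar is right above the column, 250 above the counter. Axes: x out of the display, y along the bar, z from tilt axis to bar
- screen_swivel (a joint): Swivel of the wide screen about its thin vertical column on a fixed round steel foot (radius 80 mm), rad: 0 = display faces straight away from the arm (+x, customers), positive = counterclockwise from above (towards +y, the arm's left). Range -1.5 to 1.5, friction 0.12 N m, stays where left
- screen_tilt (a joint): Tilt of the wide screen, rad: 0 = upright, positive = leaning back (bar moves away from the side the display faces). The level tilt axis lies 135 mm above the counter, crosses the column's axis and is 115 mm from the bar's axis. Range -0.1 to 1.25, friction 0.25 N m (about 2 N at the bar), stays where left
- terminal_bar (a point): Middle of the grab bar (12 mm thick, 60 long) of the small payment terminal, to be left alone: a black keypad head 85 mm wide, 120 high on a similar lower stand (foot radius 55, tilt axis 105 above the counter, 95 from the bar), left or right of the wide screen, columns at least 240 mm apart. Its joints move as easily. Axes as for the wide screen's bar
There are look-alikes about, which are no part of the job. What is shaped like the part that bears screen_bar but green or purple is not meant.

How it is judged (in metres and radians):
At the end, for the whole second after the job is handed in: The wide screen faces straight away from the arm within 12 degrees (swivel 0 +- 0.21 rad), leans back 40 degrees within 12 (tilt 0.698 +- 0.21 rad) and is at rest; the small terminal's bar is within 20 mm of where it was (value of joint screen_swivel between -0.21 and 0.21 rad and value of joint screen_tilt between 0.488 and 0.908 rad and velocity of joint screen_swivel between -0.05 and 0.05 rad/s and velocity of joint screen_tilt between -0.05 and 0.05 rad/s and distance of terminal_bar from where it was at the start of the episode below 0.02 m); the robot touches nothing.
It fails at once if the small payment terminal is shifted: its bar moves more than 20 mm (distance of terminal_bar from where it was at the start of the episode above 0.02 m).
It also fails if it takes over 35 s, if anything falls off the work surface, if the arm or the gripper's body presses on something with over 40 N, if the wrist force passes 120 N, or if a joint passes its speed limit or range.

## Working session

There is one attempt and no reset: what is moved stays moved. The work goes in short steps, Python scripts to look and compute and a shell command to move; the robot and the scene stay as the last step left them, time stands still between calls to the robot, and variables do not carry over. Pictures are saved under pics/ and viewed, at most 10 in all, crops included, and the job is handed in when it is done.

```bash
mkdir -p pics; ls
python3 - <<'E'
from rig import env, optics
import cv2,numpy as np
np.set_printoptions(precision=4,suppress=True)
ims=[optics.get_image(n) for n in("scene","side")]
for n,i in zip(("scene","side"),ims):
    cv2.imwrite(f"pics/{n}0.png",i[:,:,::-1]); c=optics.calibration(n); print(n,{k:v for k,v in c.items() if k!='T'}); print(c['T'])
s=env.observe(); print(s['time_s'],s['position'],s['tool_rot'],env.hold_point_z)
E
```

```text
pics
scene {'fov_y': 54.53544345799517, 'cx': 277.5390557341528, 'cy': 207.20515735034454}
[[-0.3459  0.556  -0.7558  1.4329]
 [ 0.9382  0.2126 -0.273   0.4591]
 [ 0.0089 -0.8036 -0.5951  0.8738]
 [ 0.      0.      0.      1.    ]]
side {'fov_y': 56.11817112149607, 'cx': 279.2056598293401, 'cy': 213.46221047181268}
[[-0.8471 -0.4029  0.3465  0.1597]
 [-0.5314  0.6315 -0.5647  0.6834]
 [ 0.0087 -0.6625 -0.749   0.9494]
 [ 0.      0.      0.      1.    ]]
0.1 [ 0.2196 -0.504   0.2308] [[ 0.9168  0.3993 -0.0002]
 [ 0.3993 -0.9168  0.0013]
 [ 0.0003 -0.0013 -1.    ]] 0.0187
```

View pics/scene0.png

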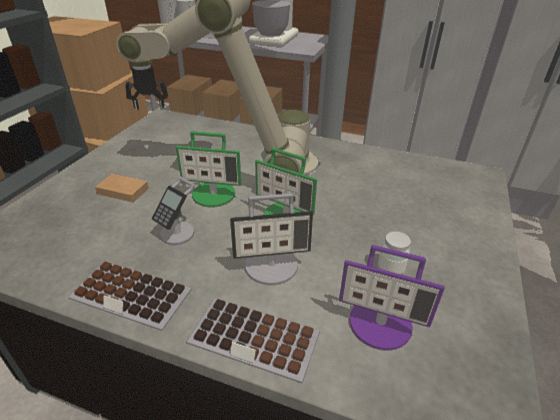

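View pics/side0.png

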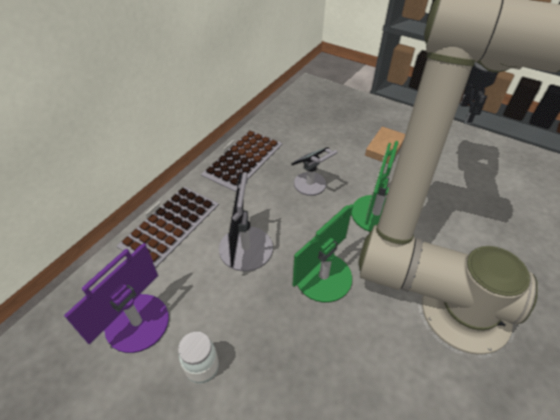

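The scene view shows four wide screens: green at (209,165) and (285,187), purple at (390,292), and a black one with a steel bar at (271,235), which is the target. The payment terminal is at (170,207). In the side view the target is at (238,220) and the terminal at (313,160). Next I'll check the choice in a close crop of both views.

Run:
```python
import cv2,numpy as np
a=cv2.imread("pics/scene0.png")[180:290,220:325]; b=cv2.imread("pics/side0.png")[165:275,205:285]
f=lambda i:cv2.resize(i,None,fx=4,fy=4,interpolation=cv2.INTER_CUBIC)
cv2.imwrite("pics/crop0.png",np.hstack([f(a),f(b)]))
```

```text
(no output)
```

View pics/crop0.png

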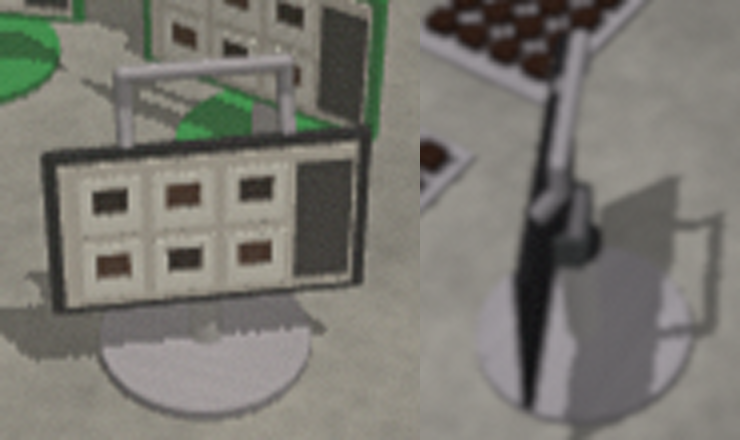

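The crop confirms the target: a black tablet with a steel bar on a steel foot. In the scene view the bar ends are at about (250,198) and (292,196). In the side view they are at about (244,175) and (236,217).

```bash
cat > h.py <<'E'
from rig import env, optics
import numpy as np, cv2
from scipy.optimize import least_squares
np.set_printoptions(precision=4,suppress=True)
def proj(n,P):
    c=optics.calibration(n); f=210/np.tan(np.radians(c['fov_y']/2)); T=c['T']
    p=(np.atleast_2d(P)-T[:3,3])@T[:3,:3]
    return p[:,:2]/p[:,2:]*f+[c['cx'],c['cy']]
def tri(a,b):
    return least_squares(lambda X:np.r_[proj('scene',X)[0]-a,proj('side',X)[0]-b],[.5,0,.2])
def Rm(s,t):
    cs,ss,ct,st=np.cos(s),np.sin(s),np.cos(t),np.sin(t)
    return np.array([[cs,-ss,0],[ss,cs,0],[0,0,1]])@np.array([[ct,0,-st],[0,1,0],[st,0,ct]])
def world(p,L,h=.135): return np.r_[p[0],p[1],h]+np.atleast_2d(L)@Rm(p[2],p[3]).T
E
python3 - <<'E'
from h import *
A=tri([292.3,195.75],[236.25,217]); B=tri([250.25,198.2],[244.2,175])
print(A.x,A.cost,B.x,B.cost,(A.x+B.x)/2,np.linalg.norm(A.x-B.x))
b=.052; x=.018
Ls=[[0,b,.115],[0,-b,.115],[x+.005,.1125,.07],[x+.005,-.1125,.07],[x+.005,.1125,-.07],[x+.005,-.1125,-.07]]
o=lambda u,v:[220+u/4,180+v/4]
S=[o(289,64),o(122,74),o(366,130),o(44,153),o(361,284),o(55,311)]
Ld=[[0,b,.115],[0,-b,.115]]; D=[[236.25,217],[244.2,175]]
r=least_squares(lambda p:np.r_[(proj('scene',world(p,Ls))-S).ravel(),(proj('side',world(p,Ld))-D).ravel()],[.6,0,0,0])
print(r.x,r.cost,r.fun.round(1)); print('bar mid',world(r.x,[0,0,.115]))
print(proj('scene',[r.x[0],r.x[1],0]),proj('side',[r.x[0],r.x[1],0]))
for s,d in (([178,243],[312,192]),):
    print('terminal foot',tri([177,233],[311,184]).x)
print('bar terminal', tri([184,187],[326,152]).x)
for n,p in (('green near',([285,187],[323,245])),('green2',([209,165],[380,185]))): print(n,tri(*p).x)
E
```

```text
[0.5713 0.1999 0.2375] 18.76356970579606 [0.6301 0.0923 0.2507] 0.018741397290487627 [0.6007 0.1461 0.2441] 0.12326465785071222
[ 0.6025  0.1446  0.4728 -0.0039] 67.43152454542789 [ -0.4  -0.1   2.5  -0.2   3.2   0.4   0.3   0.2   1.4   0.    0.5  -0.9
   1.4 -10.4  -0.2   2. ]
bar mid [[0.6029 0.1448 0.25  ]]
[[272.4023 264.5571]] [[246.4798 250.6371]]
terminal foot [ 0.5775 -0.2029  0.0018]
bar terminal [ 0.5318 -0.1849  0.1676]
green near [0.3829 0.1034 0.1369]
green2 [ 0.3456 -0.1913  0.1326]
```

```bash
python3 - <<'E'
from h import *
b=.052; x=.018
Ls=[[0,b,.115],[0,-b,.115],[x+.005,.1125,.07],[x+.005,-.1125,.07],[x+.005,.1125,-.07],[x+.005,-.1125,-.07]]
o=lambda u,v:[220+u/4,180+v/4]
S=[o(289,64),o(122,74),o(366,130),o(44,153),o(361,284),o(55,311)]
r=least_squares(lambda p:np.r_[(proj('scene',world(p,Ls))-S).ravel(),proj('side',world(p,[0,-b,.115])).ravel()-[244.2,175]],[.6,0,0,0])
print(r.x,r.cost,r.fun.round(1)); print('bar mid',world(r.x,[0,0,.115]))
E
python3 -m jog '[{"linear":[0,0,-1],"roll":-1},{"linear":[0,0,-1],"roll":-1},{"linear":[0,0,-1],"roll":-1},{"linear":[0,0,-0.5],"roll":-1},{"linear":[0,0,0],"roll":-1},{"linear":[0,0,0],"roll":-1},{"linear":[0,0,0],"roll":-1},{"linear":[0,0,0],"roll":-1},{"linear":[0,0,0],"roll":-1},{"linear":[0,0,0],"roll":-1}]'
```

```text
[0.6047 0.1413 0.4867 0.006 ] 5.41542582658001 [-1.9 -0.3  1.1 -0.1  1.8  0.1 -1.   0.6  0.2 -0.1 -0.8 -0.2  0.   0.9]
bar mid [[0.604 0.141 0.25 ]]
time_s: 0.93
position: [0.2196, -0.5042, 0.3709]
tool_rot: [[0.279, 0.96, -0.0], [0.96, -0.279, 0.001], [0.001, -0.0, -1.0]]
ft_force: [0.2, -0.1, -0.3]
grip_width: 0.0855
gripper_force: 0.0
```

```bash
python3 -m jog '[{"linear":[0,0,0],"roll":-1},{"linear":[0,0,0],"roll":-1},{"linear":[0,0,0],"roll":-1},{"linear":[0,0,0],"roll":-1},{"linear":[0,0,0],"roll":-1},{"linear":[0,0,0],"roll":-1},{"linear":[0,0,0],"roll":-1},{"linear":[0,0,0],"roll":-1},{"linear":[0,0,0],"roll":-0.8}]'
python3 -m jog '[{"linear":[0.5,0.8,0],"roll":0},{"linear":[0.5,0.8,0],"roll":0},{"linear":[0.5,0.8,0],"roll":0},{"linear":[0.5,0.8,0],"roll":0},{"linear":[0.5,0.8,0],"roll":0},{"linear":[0.5,0.8,0],"roll":0},{"linear":[0.5,0.8,0],"roll":0},{"linear":[0.5,0.8,0],"roll":0},{"linear":[0.5,0.8,0],"roll":0},{"linear":[0.5,0.8,0],"roll":0}]'
python3 -m jog '[{"linear":[0.5,0.8,0],"roll":0},{"linear":[0.5,0.8,0],"roll":0},{"linear":[0.5,0.8,0],"roll":0},{"linear":[0.5,0.8,0],"roll":0},{"linear":[0.5,0.8,0],"roll":0},{"linear":[0.5,0.8,0],"roll":0},{"linear":[0.5,0.8,0],"roll":0},{"linear":[0,0,0],"roll":0},{"linear":[0,0,0],"roll":0}]'
python3 - <<'E'
from h import *
c=optics.calibration('wrist'); i=optics.get_image('wrist'); cv2.imwrite('pics/w0.png',i[:,:,::-1])
np.save('w0.npy',c['T']); print({k:v for k,v in c.items()}); s=env.observe(); print(s['position'],s['q'])
print(proj('wrist',world([.6047,.1413,.4867,.006],[[0,.052,.115],[0,-.052,.115]])))
E
```

```text
time_s: 1.68
position: [0.2196, -0.5041, 0.3709]
tool_rot: [[-0.466, 0.885, -0.0], [0.885, 0.466, 0.001], [0.001, 0.0, -1.0]]
ft_force: [-0.3, -0.6, 0.3]
grip_width: 0.0851
gripper_force: 0.0
time_s: 2.52
position: [0.4113, -0.1771, 0.3712]
tool_rot: [[-0.462, 0.887, -0.0], [0.887, 0.462, 0.0], [0.0, -0.0, -1.0]]
ft_force: [0.2, -0.5, 0.3]
grip_width: 0.0851
gripper_force: 0.0
time_s: 3.27
position: [0.5452, 0.0502, 0.3703]
tool_rot: [[-0.465, 0.885, -0.002], [0.885, 0.465, 0.0], [0.001, -0.002, -1.0]]
ft_force: [0.6, -0.2, -0.0]
grip_width: 0.0855
gripper_force: 0.0
{'fov_y': 67.95828485681767, 'cx': 279.27563967198233, 'cy': 206.43792483645228, 'T': array([[ 0.8853,  0.4437,  0.1393,  0.5087],
       [ 0.465 , -0.8435, -0.2689,  0.1193],
       [-0.0018,  0.3028, -0.9531,  0.5121],
       [ 0.    ,  0.    ,  0.    ,  1.    ]])}
[0.5448 0.0491 0.3707] [ -7.2518  18.3568  57.1078  -0.0149 104.6115 -34.8587]
[[402.4575  69.7308]
 [388.8091 198.5707]]
```

View pics/w0.png

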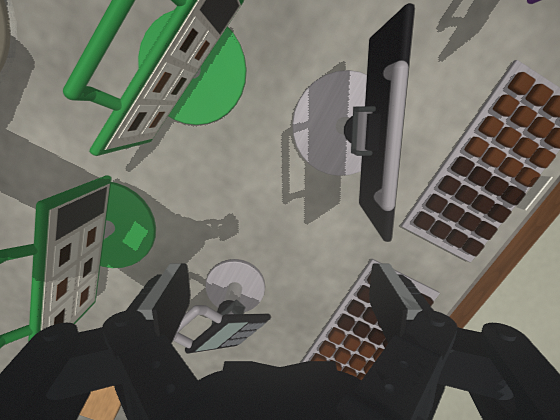

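The wrist view shows the target's steel bar running from about (399,63) to (387,210), with the tablet on its right side.

Run:
```python
from h import *
b=.052; x=.018
Ls=[[0,b,.115],[0,-b,.115],[x+.005,.1125,.07],[x+.005,-.1125,.07],[x+.005,.1125,-.07],[x+.005,-.1125,-.07]]
o=lambda u,v:[220+u/4,180+v/4]
S=[o(289,64),o(122,74),o(366,130),o(44,153),o(361,284),o(55,311)]
Lw=[[0,.055,.115],[0,-.055,.115]]; W=[[399,64],[387,209]]
f=lambda p:np.r_[(proj('scene',world(p,Ls))-S).ravel(),(proj('wrist',world(p,Lw))-W).ravel(),proj('side',world(p,[0,-b,.115])).ravel()-[244.2,175]]
r=least_squares(f,[.6,.14,.48,0])
print(r.x,r.cost,r.fun.round(1)); print('bar mid',world(r.x,[0,0,.115]))
# free triangulation of bar ends from wrist + scene
for w,s in zip(W,S[:2]):
    q=least_squares(lambda X:np.r_[proj('wrist',X)[0]-w,proj('scene',X)[0]-s],[.6,.14,.25]); print(q.x,q.cost)
st=env.observe(); m=world(r.x,[0,0,.115])[0]; R=st['tool_rot']
ang=np.degrees(np.arctan2(R[1][1],R[0][1])); print('tool y ang',ang,'need',np.degrees(r.x[2]))
print('shift units',R.T@(m-[0,0,.019]-st['position'])/.04)
```

```text
[0.605  0.1399 0.4995 0.0188] 29.04609505829437 [-2.6 -0.8  0.5 -0.3  1.2 -0.6 -1.4  0.6 -0.3 -0.3 -1.1  0.3  0.4  3.5
  0.  -5.6  0.5  0.6]
bar mid [[0.6031 0.1389 0.25  ]]
[0.5758 0.19   0.2469] 0.0853510395802299
[0.6315 0.087  0.2514] 2.8521942453572775
tool y ang 27.603204409011823 need 28.61680228775004
shift units [1.3121 2.3376 3.4911]
```

```bash
python3 -m jog '[{"linear":[0.45,0.8,0],"roll":-0.2},{"linear":[0.45,0.8,0],"roll":0},{"linear":[0.41,0.74,0],"roll":0},{"linear":[0,0,0],"roll":0},{"linear":[0,0,0],"roll":0},{"linear":[0,0,0.5],"roll":0},{"linear":[0,0,0.5],"roll":0},{"linear":[0,0,0.5],"roll":0},{"linear":[0,0,0.5],"roll":0},{"linear":[0,0,0],"roll":0},{"linear":[0,0,0],"roll":0}]' 0.3
python3 - <<'E'
from h import *
i=optics.get_image('wrist'); cv2.imwrite('pics/w1.png',i[:,:,::-1])
E
```

```text
time_s: 4.23
position: [0.6021, 0.1375, 0.2918]
tool_rot: [[-0.476, 0.879, -0.001], [0.879, 0.476, -0.0], [0.0, -0.001, -1.0]]
ft_force: [-0.6, 0.3, 0.3]
grip_width: 0.0553
gripper_force: 0.0
```

View pics/w1.png

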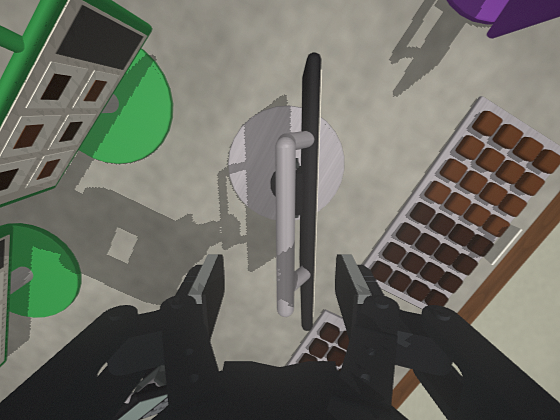

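The bar runs from (287,138) to (285,312), parallel to the fingers and midway between the pads at x 215 and 345. I'll lower and grip.

```bash
python3 -m jog '[{"linear":[0,0,0.5],"roll":0},{"linear":[0,0,0.5],"roll":0},{"linear":[0,0,0.5],"roll":0},{"linear":[0,0,0],"roll":0},{"linear":[0,0,0],"roll":0}]' 
python3 -m jog '[{"linear":[0,0,0],"roll":0},{"linear":[0,0,0],"roll":0},{"linear":[0,0,0],"roll":0},{"linear":[0,0,0],"roll":0},{"linear":[0,0,0],"roll":0},{"linear":[0,0,0],"roll":0},{"linear":[0,0,0],"roll":0},{"linear":[0,0,0],"roll":0}]' -1 40
```

```text
time_s: 4.7
position: [0.6028, 0.1387, 0.2326]
tool_rot: [[-0.477, 0.879, 0.001], [0.879, 0.477, -0.0], [-0.0, 0.001, -1.0]]
ft_force: [-0.3, 0.4, 1.2]
grip_width: 0.0554
gripper_force: 0.0
time_s: 5.37
position: [0.6032, 0.1393, 0.2326]
tool_rot: [[-0.478, 0.878, 0.003], [0.878, 0.478, 0.0], [-0.001, 0.003, -1.0]]
ft_force: [1.2, 0.5, 6.4]
grip_width: 0.011
gripper_force: 39.1
```

```bash
python3 -m jog '[{"linear":[0,0,0],"roll":0.5},{"linear":[0,0,0],"roll":0.5},{"linear":[0,0,0],"roll":0.5},{"linear":[0,0,0],"roll":0.5},{"linear":[0,0,0],"roll":0.5},{"linear":[0,0,0],"roll":0.5},{"linear":[0,0,0],"roll":0.5},{"linear":[0,0,0],"roll":0.5},{"linear":[0,0,0],"roll":0.5},{"linear":[0,0,0],"roll":0.5},{"linear":[0,0,0],"roll":0.5},{"linear":[0,0,0],"roll":0.2}]' 
python3 -m jog '[{"linear":[0,0,0],"roll":0},{"linear":[0,0,0],"roll":0},{"linear":[0,0,0],"roll":0}]'
```

```text
time_s: 6.37
position: [0.6028, 0.1405, 0.2326]
tool_rot: [[0.0, 1.0, 0.002], [1.0, -0.0, 0.002], [0.002, 0.002, -1.0]]
ft_force: [0.1, 6.1, 5.1]
grip_width: 0.0106
gripper_force: 39.4
time_s: 6.62
position: [0.6028, 0.1405, 0.2326]
tool_rot: [[-0.002, 1.0, 0.002], [1.0, 0.002, 0.002], [0.002, 0.002, -1.0]]
ft_force: [-0.1, 6.1, 6.3]
grip_width: 0.0104
gripper_force: 39.3
```

```bash
python3 -m jog '[{"linear":[0,-0.2,0.01],"roll":0},{"linear":[0,-0.2,0.02],"roll":0},{"linear":[0,-0.2,0.03],"roll":0},{"linear":[0,-0.2,0.05],"roll":0},{"linear":[0,-0.19,0.06],"roll":0}]' 
python3 -m jog '[{"linear":[0,-0.19,0.08],"roll":0},{"linear":[0,-0.18,0.09],"roll":0},{"linear":[0,-0.17,0.1],"roll":0},{"linear":[0,-0.17,0.11],"roll":0},{"linear":[0,-0.16,0.12],"roll":0},{"linear":[0,0,0],"roll":0},{"linear":[0,0,0],"roll":0},{"linear":[0,0,0],"roll":0}]'
python3 - <<'E'
from h import *
a=[cv2.cvtColor(optics.get_image(n),cv2.COLOR_RGB2BGR) for n in('scene','side')]
cv2.imwrite('pics/g.png',np.hstack([cv2.resize(a[0][150:300,150:350],None,fx=2,fy=2),cv2.resize(a[1][130:280,160:340],None,fx=2,fy=2)]))
E
```

```text
time_s: 7.03
position: [0.5636, 0.1402, 0.2253]
tool_rot: [[-0.002, 1.0, 0.004], [1.0, 0.002, 0.002], [0.002, 0.004, -1.0]]
ft_force: [5.3, 5.5, 0.8]
grip_width: 0.0103
gripper_force: 38.9
time_s: 7.7
position: [0.5287, 0.1399, 0.2042]
tool_rot: [[-0.001, 1.0, 0.001], [1.0, 0.001, 0.002], [0.002, 0.001, -1.0]]
ft_force: [5.2, 4.3, -4.4]
grip_width: 0.0108
gripper_force: 39.2
```

View pics/g.png

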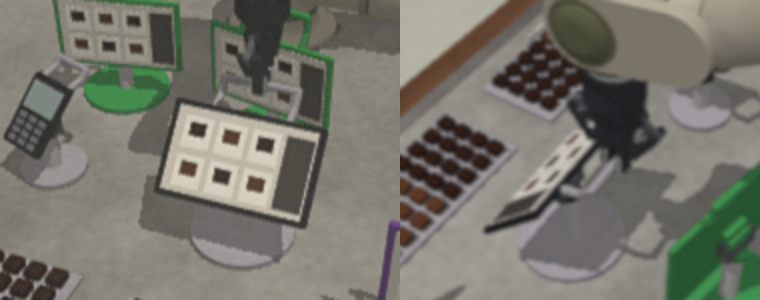

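The screen now leans back and faces the customers, its tablet spanning (160,100) to (325,225) in the left crop. The terminal looks unchanged. I'll open part way and lift off.

```bash
python3 -m jog '[{"linear":[0,0,0],"roll":0},{"linear":[0,0,0],"roll":0},{"linear":[0,0,0],"roll":0},{"linear":[0,0,0],"roll":0},{"linear":[0,0,0],"roll":0}]' -0.2
python3 -m jog '[{"linear":[0,0,-0.3],"roll":0},{"linear":[0,0,-0.5],"roll":0},{"linear":[0,0,-0.7],"roll":0},{"linear":[0,0,-1],"roll":0},{"linear":[0,0,-1],"roll":0},{"linear":[0,0,-1],"roll":0},{"linear":[0,0,0],"roll":0},{"linear":[0,0,0],"roll":0}]'
python3 - <<'E'
from h import *
a=[cv2.cvtColor(optics.get_image(n),cv2.COLOR_RGB2BGR) for n in('scene','wrist')]
i=a[0].copy()
cv2.imwrite('pics/s1.png',i)
e=cv2.resize(i[180:280,130:330],None,fx=4,fy=4,interpolation=cv2.INTER_CUBIC); cv2.imwrite('pics/s1c.png',e)
o=cv2.imread('pics/scene0.png'); print('terminal diff',cv2.absdiff(i,o)[170:245,148:198].mean())
E
```

```text
time_s: 8.22
position: [0.5281, 0.139, 0.2046]
tool_rot: [[-0.001, 1.0, -0.0], [1.0, 0.001, -0.0], [-0.0, -0.0, -1.0]]
ft_force: [-0.1, -1.0, -0.7]
grip_width: 0.0339
gripper_force: 0.0
time_s: 8.88
position: [0.5284, 0.1391, 0.3866]
tool_rot: [[-0.001, 1.0, 0.005], [1.0, 0.001, 0.0], [0.0, 0.005, -1.0]]
ft_force: [-0.2, 0.4, -0.9]
grip_width: 0.0343
gripper_force: 0.0
terminal diff 2.2203555555555554
```

View pics/s1c.png

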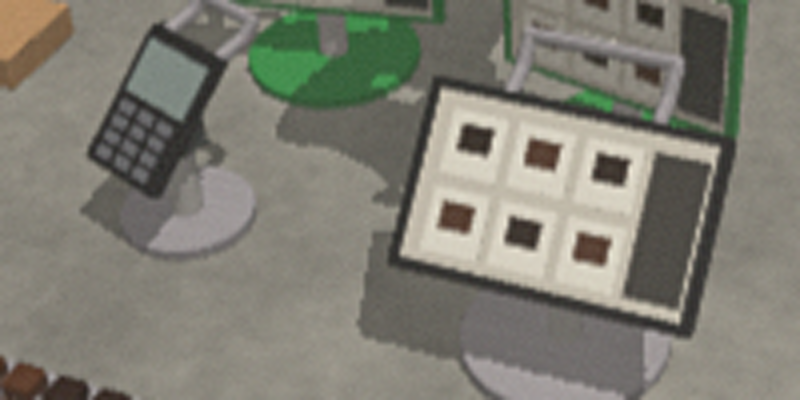

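The released screen has its tablet corners at (436,80), (733,138), (692,332) and (395,264) in the crop. I'll fit its angles to these before handing in.

Run:
```python
from h import *
x=.023
L=[[x,.1125,.07],[x,-.1125,.07],[x,.1125,-.07],[x,-.1125,-.07],[0,.052,.115],[0,-.052,.115]]
S=[[130+u/4,180+v/4] for u,v in((733,138),(436,80),(692,333),(393,264),(676,63),(530,37))]
r=least_squares(lambda p:(proj('scene',world(p,L))-S).ravel(),[.605,.14,0,.7]); print(r.x,np.degrees(r.x[2:]),r.fun.round(1))
ok=abs(r.x[2])<.12 and abs(r.x[3]-.698)<.12 and np.hypot(r.x[0]-.604,r.x[1]-.139)<.01
print(ok, env.close_job() if ok else 'not handed in')
```

```text
[0.608  0.1445 0.041  0.782 ] [ 2.3479 44.8067] [ 1.6 -0.7 -1.  -1.5  0.8  1.2 -1.9  0.6 -0.7 -0.3  1.1 -0.4]
the job is handed in; nothing more can be done
True None
```

The job is handed in with the screen released: by a last camera fit it is turned about 2° from straight ahead and leans back about 45°, both inside the 12° tolerance, and before/after pictures show no visible change in the terminal.

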